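# Find the high spot of a lamp rim with a dial indicator

## Task

Slide the dial indicator up to the clamped lamp until its sprung plunger is about half-way in against the steel rim (needle half-way round its sweep). Then, with the plunger riding on the rim all the time and never pushed to its stop, turn the crank gently through at least one whole turn, either way, to find the rim's high spot. Leave the crank standing with the high spot at the plunger (needle at its highest reading), the indicator still pressing, and let go; leave the other things on the bench alone.

Things in the scene. Friction and masses are not known exactly. Their poses are not given: they have to be found in the camera images.
- fixture: Run-out fixture: aluminium base plate 345 x 150 x 15 mm, fixed to the bench. Origin on the bench, on the vertical axis of the spindle. Its +x runs along the plate from the spindle to the indicator (plate from x = -90 to +255 mm), z up. Spindle with chuck and lamp at the origin; the dial indicator slides along x.
- spindle (a point): Spindle axis at the top of the crank's flat bar, 100 mm above the bench. Below the bar is clamped the black lamp with a steel rim (90 mm across, 62 to 84 mm above the bench). It sits 2.5 mm off the axis, direction unknown, different each time and unrelated to the crank, so one turn moves the plunger in and out by 5 mm: one high spot, one low spot opposite. It turns with the crank.
- crank (a joint): Crank angle about the spindle, rad, growing counter-clockwise seen from above. At angle a the knob stands at 45 mm x (sin a, -cos a) in the fixture's x, y. Starts between -0.6 and 0.6; no stop, any number of turns (it goes on counting past 2 pi). Friction about 0.11 N m (2.5 N at the knob); stays where it is left.
- crank_knob: Black upright knob of the crank, a plastic cylinder 18 mm in diameter and 46 mm tall that spins freely on its pin, 45 mm from the spindle axis. A light grip does: keep well under 40 N on each finger, side loads included. Origin: centre of its underside, 102 mm above the bench; top at 148 mm. Its own yaw means nothing.
- knob_mid (a point): Middle of the crank knob's length that can be gripped from above, on its axis, 128 mm above the bench.
- carriage (a joint): Travel of the indicator's carriage along its slide, m, growing towards the lamp (fixture -x), 0 to 0.075; starts between 0 and 0.025. Stiff slide: about 9 N to move it, plus the plunger's spring; it stays where it is left.
- dial (a point): Centre of the dial's face, 90 mm above the bench, face up; dial 84 mm across. It lies at fixture x = 165 mm less the carriage's travel.
- handle_mid (a point): On the axis of the carriage's black upright handle post, 115 mm above the bench: a fixed cylinder 18 mm in diameter from 49 to 137 mm above the bench, 64 mm behind the dial's centre (fixture +x side). Grip or push it there to move the carriage; the dial beside it is 90 mm tall.
- needle (a joint): Needle of the dial, rad: 0 = plunger fully out (needle points to the lamp), growing clockwise seen from above as the plunger is pressed in, 0.35 rad for each mm (a tick on the face for each mm, every fifth long). The plunger's stop is at 15 mm (5.25 rad); half-way is 2.6 rad. Highest when the high spot is at the plunger.
- plunger_tip (a point): Centre of the steel ball, 8 mm in diameter, at the plunger's tip, 73 mm above the bench, on the line from dial to spindle. Fully out it is 75 mm from the dial's centre. Travel 15 mm against a spring: 0.6 N at first, 0.2 N more for each mm, 3.6 N at the stop. On the rim it lies about 46 mm (low spot) to 51 mm (high spot) from the spindle axis.
- lamp_d: Bystander: a loose small lamp housing without lid, 72 mm across, 70 mm tall, beside the fixture. Origin: centre of its underside.
- lid: Bystander: a loose white lid, 82 mm across, 14 mm tall, beside the fixture. Origin: centre of its underside.
- driver: Bystander: a loose screwdriver lying beside the fixture.
- reflector: Bystander: a loose small aluminium reflector bowl, 74 mm across, 30 mm tall, beside the fixture. Origin: centre of its underside.
- clamp_ring: Bystander: a loose steel ring, 68 mm across, 12 mm tall, beside the fixture. Origin: centre of its underside.

How it is judged:
By the outcome, as a careful person would: the job done as asked, in the order asked, and still so for the second after the job is handed in, with the robot touching nothing.
It also fails if it takes over 72 s, if anything falls off the work surface, if the arm or the gripper's body presses on something with over 40 N, if the wrist force passes 120 N, or if a joint passes its speed limit or range.

## Robot

A 7-joint arm with a two-finger parallel gripper is mounted at the origin on the work surface. World frame = base frame: x ahead of the robot, y to its left, z up, the work surface at z = 0. Lengths are in m, angles in rad, forces in N, time in s.
With the tool pointing down it reaches from about 0.425 to 0.875 m from the base axis. Payload 4.7 kg.
Tool frame: the origin (TCP) lies midway between the tips of the shut fingers; the grasp point (between the pads) lies 19 mm behind it; z points along the fingers, x is the direction in which the jaws open and shut, and the axes are right-handed (so a half turn about z gives the same grasp; the last joint's range is limited). The gripper opens to 85 mm and grips with 20 to 120 N. Pads are 22 mm wide; open, the fingers measure 114 mm over their backs; the gripper's body (76 mm by 85 mm) begins 54 mm behind the grasp point. The pads swing forward as they close: fully open they stand 13 mm farther back than shut.
Start: joints at [-1.124, 0.321, -0.07, 1.45, 0.023, 1.371, -0.057], TCP at [0.273, 0.59, 0.231] pointing down, gripper open.
Joint ranges: [-2.86, 2.86], [-0.3, 2.09], [-1.38, 1.24], [0.06, 2.45], [-1.56, 4.7], [0.09, 2.05], [-2.69, 2.69]. Speed limits (rad/s): [2.57, 2.57, 3.14, 3.14, 3.14, 3.14, 3.14].

## Interface

Orientations are given as a rotation vector (axis times angle).
In Python, from cell import manip gives the robot as it stands. The module is installed in compiled form; this text tells all that it offers.
- The arm moves only by the tool send_rows, never from a script. Its argument "series" is one flat list of numbers, 4 for each row, row after row: the shift along the tool's x, y, z in mm, then the turn about the tool's z in degrees. In form: [x, y, z, turn, x, y, z, turn, ...]. A call has 1 to 5 rows; each row shifts and turns the commanded pose from where the row before left it, along the tool's axes as they then stand; what a row does not reach is not made up. A row lasts 1/10 s, in which the tool goes at most 50 mm and 8.59 degrees, less where a joint would pass 70% of its speed; a pose out of reach is approached as far as the arm can. A call with a gripper value outside its range is refused whole. "fingers" is the closure in counts, from 0 (fully open) to 255 (shut), set as the call begins (left out, the last holds). The fingers move at their own pace and stop on an object; "force" is the grip in N (left out, the last holds). Time passes only in rows, so rows that do not move let the fingers close. It gives the time, the measured TCP pose, the force and the opening at its end, in the units of the state.
- manip.get_state(): the state, without advancing time (a new reading comes with each control period).
- manip.capture(name): name is "side" or "top" or "wrist"; returns a dict with "color" (400x640x3 uint8, red, green, blue), "mtx" (3x3 intrinsics, pixels), "rvec" (rotation vector, rad) and "tvec" (3), from world to camera coordinates, as OpenCV has them; the wrist camera has in their place "mount" (4x4, takes a point from camera to tool coordinates, whose origin is the TCP and whose axes are the tool frame's). Camera axes: x right, y down, z forward; pixel columns grow to the right and rows downward; lengths in m; the calibration is good to about 2 mm. A picture is of the moment at which its call begins: read the wrist's pose just before it. There is no depth.
- manip.finish_job(): hands the job in, once; it reports no verdict.
The state is a dict: "t": time; "joint_positions": joint angles; "dq": joint speeds; "effort": joint torques, N m; "tool_pos": TCP position; "orientation": TCP orientation; "force": force on the tool from outside, world axes, zero at the start; "wrist_torque": the same for the moment, N m; "width": finger opening in m.
Only numpy, scipy, OpenCV 4.12 (cv2) and the standard library are available. Lean on these libraries where they do the work, as an engineer would, in place of code of your own. Each camera call takes 0.05 s, during which the arm holds its last target. There are 200 camera calls.

## Working session

There is one attempt and no reset: what is moved stays moved. The work goes in short steps, Python scripts to look and compute and a tool call to move; the robot and the scene stay as the last step left them, time stands still between calls to the robot, and variables do not carry over. Pictures are saved under pics/ and viewed, about 8 in all and at most 12, crops included, and the job is handed in when it is done.

Besides the shell and the picture viewer there is one more tool, called as name(argument=value, ...) on one line, values as JSON. send_rows: Moves the arm, as the interface text tells. Its arguments: {"type":"object","properties":{"series":{"type":"array"},"fingers":{"type":"number"},"force":{"type":"number"}},"required":["series"]}

```bash
mkdir -p pics; cat > h.py <<'E'
import numpy as np, cv2
from cell import manip
def R(v): return cv2.Rodrigues(np.array(v,float))[0]
def cap(n,name=None):
    s=manip.get_state(); c=manip.capture(n)
    if name: cv2.imwrite(f'pics/{name}.png',c['color'][:,:,::-1])
    if n=='wrist':
        T=np.eye(4);T[:3,:3]=R(s['orientation']);T[:3,3]=s['tool_pos'];M=T@np.array(c['mount'])
        c['Rwc']=M[:3,:3];c['o']=M[:3,3]
    else:
        r=R(c['rvec']);c['Rwc']=r.T;c['o']=-r.T@np.array(c['tvec']).ravel()
    return c
def onz(c,u,v,z):
    d=c['Rwc']@np.linalg.inv(c['mtx'])@np.array([u,v,1.]);return c['o']+d*(z-c['o'][2])/d[2]
def proj(c,p):
    q=np.array(c['mtx'])@(c['Rwc'].T@(np.array(p)-c['o']));return q[:2]/q[2]
E
python3 - <<'E'
from h import *
a=cap('top','top0');b=cap('side','side0');cap('wrist','w0')
s=manip.get_state();print({k:np.round(v,3) for k,v in s.items()});print(a['o'],b['o'])
im=np.hstack([cv2.imread(f'pics/{n}.png') for n in('top0','side0')])
E
```

```text
{'t': np.float64(0.15), 'joint_positions': array([-1.124,  0.322, -0.07 ,  1.451,  0.023,  1.371, -0.057]), 'dq': array([ 0.001, -0.001,  0.001, -0.002,  0.001, -0.002,  0.   ]), 'effort': array([ 0.0000e+00, -4.9409e+01, -3.8300e-01, -3.1469e+01,  1.3000e-02,
        8.0000e-03,  0.0000e+00]), 'tool_pos': array([0.272, 0.59 , 0.23 ]), 'orientation': array([ 2.646e+00,  1.692e+00, -2.000e-03]), 'force': array([-0.326, -0.439, -0.517]), 'wrist_torque': array([ 0.003, -0.002, -0.007]), 'width': np.float64(0.085)}
[ 0.48541014 -0.02350201  0.88262222] [ 0.41389592 -0.69797952  0.53885251]
```

View pics/top0.png

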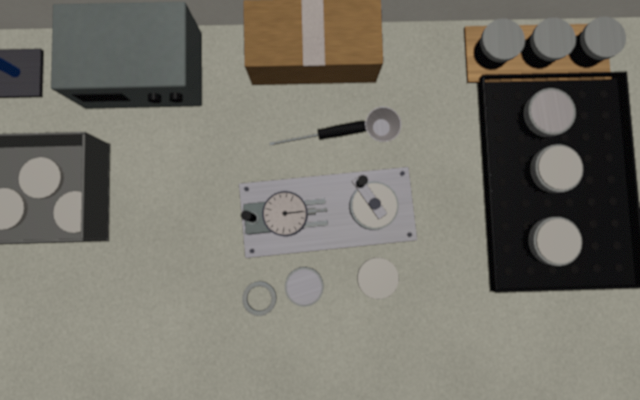

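View pics/side0.png

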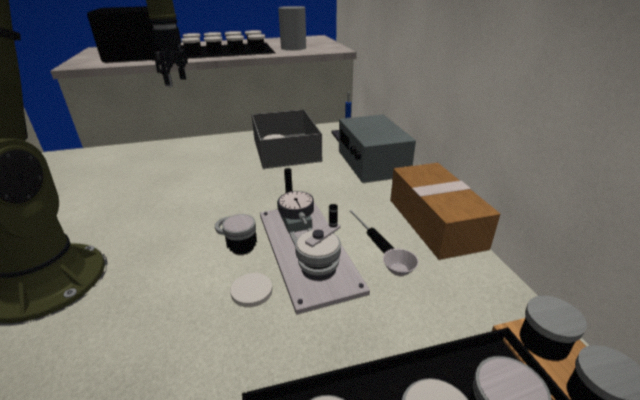

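Top view: fixture plate with corners near (241,184), (408,169), (414,240) and (246,256). The dial is at (285,213), the crank hub at (375,204), the knob top at (362,181) and the handle at (247,216). The side view agrees. The bystanders sit on both sides of the plate.

```bash
python3 - <<'E'
from h import *
c=cap('top');im=c['color']
# corners of plate
P=[onz(c,u,v,.015) for u,v in((241,184),(408,169),(414,240),(246,256))]
for p in P: print(p.round(4))
print([np.linalg.norm(P[i]-P[(i+1)%4]).round(3) for i in range(4)])
g=cv2.cvtColor(im,cv2.COLOR_RGB2GRAY)
m=(g<55).astype(np.uint8); n,l,st,ce=cv2.connectedComponentsWithStats(m)
for i in range(1,n):
    if 235<ce[i][0]<420 and 110<ce[i][1]<262 and st[i][4]>6: print(st[i],ce[i].round(1))
for n_,u,v,z in(('dial',285,213,.09),('hub',375,204,.105),('knob',361.5,180.5,.148),('handle',246,216,.137)): print(n_,onz(c,u,v,z).round(4))
cv2.imwrite('pics/topz.png',cv2.resize(im[160:265,230:425],None,fx=4,fy=4,interpolation=cv2.INTER_CUBIC)[:,:,::-1])
s=manip.get_state();r=R(s['orientation']);print(r.round(3))
E
```

```text
[0.6064 0.1207 0.015 ]
[ 0.628  -0.2168  0.015 ]
[ 0.4845 -0.2221  0.015 ]
[0.4626 0.1127 0.015 ]
[np.float64(0.338), np.float64(0.144), np.float64(0.336), np.float64(0.144)]
[318 121  47  18 467] [341.6 129.8]
[357 176  10  11  77] [361.3 181.3]
[242 211  14  11 109] [248.4 216.1]
dial [0.5404 0.0289 0.09  ]
hub [ 0.5511 -0.1342  0.105 ]
knob [ 0.5884 -0.1066  0.148 ]
handle [0.5339 0.0926 0.137 ]
[[ 0.419  0.908 -0.   ]
 [ 0.908 -0.419 -0.001]
 [-0.001  0.    -1.   ]]
```

View pics/topz.png

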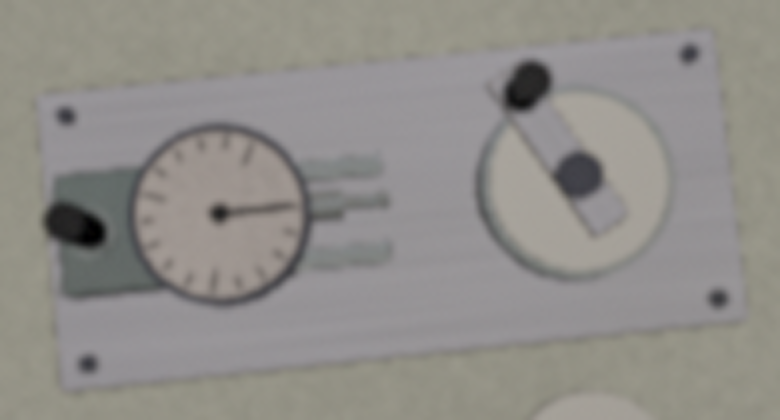

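The fixture yaw, sizes and heights are consistent. The spindle is at about (0.551, -0.134), the handle at about (0.536, 0.093), carriage travel is about 2 mm and the crank is at about 0.57. Next I move above the handle with the jaws across the slide.

send_rows(series=[0,0,0,8,0,0,0,8,0,0,0,8,0,0,0,8,0,0,0,8], fingers=0, force=30)

```text
t: 0.7
tool_pos: [0.2726, 0.5899, 0.231]
orientation: [3.067, 0.677, -0.0]
force: [-0.2, 0.2, 0.3]
width: 0.0855
```

send_rows(series=[0,0,0,8,0,0,0,8,0,0,0,5.5,16.5,36.7,0,0,16.5,36.7,0,0])

```text
t: 1.2
tool_pos: [0.3095, 0.5188, 0.2305]
orientation: [3.139, 0.107, -0.001]
force: [-0.4, 0.6, -0.3]
width: 0.0852
```

send_rows(series=[16.5,36.7,0,0,16.5,36.7,0,0,16.5,36.7,0,0,16.5,36.7,0,0,16.5,36.7,0,0])

```text
t: 1.7
tool_pos: [0.405, 0.3396, 0.2313]
orientation: [-3.14, -0.102, -0.0]
force: [0.8, 0.4, -0.3]
width: 0.0855
```

send_rows(series=[16.5,36.7,0,0,16.5,36.7,0,0,16.5,36.7,0,0,16.5,36.7,0,0,16.5,36.7,0,0])

```text
t: 2.2
tool_pos: [0.4991, 0.1618, 0.2314]
orientation: [-3.14, -0.102, -0.0]
force: [1.0, 0.1, -0.0]
width: 0.0853
```

send_rows(series=[16.5,36.7,0,0,16.5,36.7,0,0,0,0,0,0])

```text
t: 2.5
tool_pos: [0.5384, 0.085, 0.2316]
orientation: [3.137, 0.086, 0.003]
force: [0.0, -0.2, -0.0]
width: 0.0856
```

```bash
python3 - <<'E'
from h import *
c=cap('wrist','w1');s=manip.get_state();r=R(s['orientation']);print(s['t'],s['tool_pos'],r.round(3),s['joint_positions'].round(2))
print(c['o'],proj(c,[.5362,.0928,.137]),proj(c,[.5404,.0289,.09]),proj(c,[.5507,-.1337,.1]))
E
```

```text
2.55 [0.53717589 0.088726   0.23132297] [[ 0.998  0.058  0.   ]
 [ 0.058 -0.998 -0.001]
 [ 0.     0.001 -1.   ]] [-0.67  0.1   0.49  1.73 -0.05  1.33 -0.11]
[0.53251978 0.16608958 0.37622243] [320.25166803 196.5337019 ] [321.03507213 243.41255843] [322.22568688 376.1514459 ]
```

View pics/w1.png

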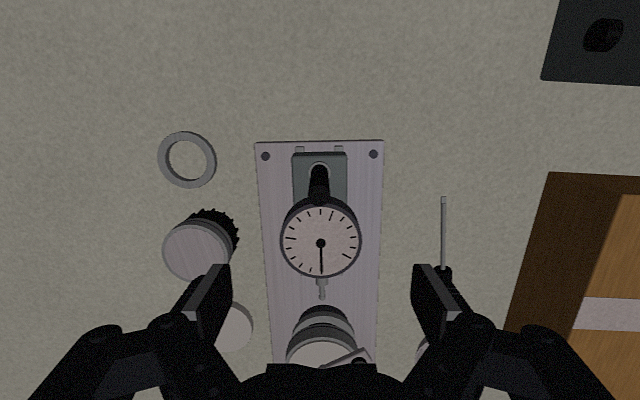

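The wrist view has the dial centre at (320,243), as predicted, and the handle top near (319,197). The jaws straddle it. I'll descend and grip.

send_rows(series=[-1,-4,20,0,0,0,30,0,0,0,30,0,0,0,30,0,0,0,23,0], fingers=60)

```text
t: 3.05
tool_pos: [0.5336, 0.0979, 0.0963]
orientation: [-3.139, -0.105, 0.003]
force: [0.7, 0.4, 0.6]
width: 0.0655
```

send_rows(series=[0,0,0,0,0,0,0,0,0,0,0,0,0,0,0,0,0,0,0,0], fingers=255, force=30)

```text
t: 3.55
tool_pos: [0.5361, 0.097, 0.1001]
orientation: [-3.138, -0.102, -0.004]
force: [-1.7, 0.5, 5.7]
width: 0.017
```

send_rows(series=[0,0,0,0,0,0,0,0])

```text
t: 3.75
tool_pos: [0.536, 0.097, 0.1001]
orientation: [-3.138, -0.102, -0.004]
force: [-0.6, 1.3, 6.1]
width: 0.0173
```

```bash
python3 - <<'E'
from h import *
c=cap('wrist','w2');s=manip.get_state();print(s['t'],s['tool_pos'],s['orientation'],s['force'],s['width'])
print(proj(c,[.5362,.0928,.137]),proj(c,[.5404,.0289,.09]))
cv2.imwrite('pics/w2c.png',c['color'][150:400,120:520,::-1])
E
```

```text
3.8 [0.53603653 0.09696587 0.10006629] [-3.13825647 -0.1018787  -0.00363843] [-1.63167301  1.40037881  6.32165722] 0.017296004578107285
[323.87576122 316.9914451 ] [322.79901495 353.48914061]
```

View pics/w2.png

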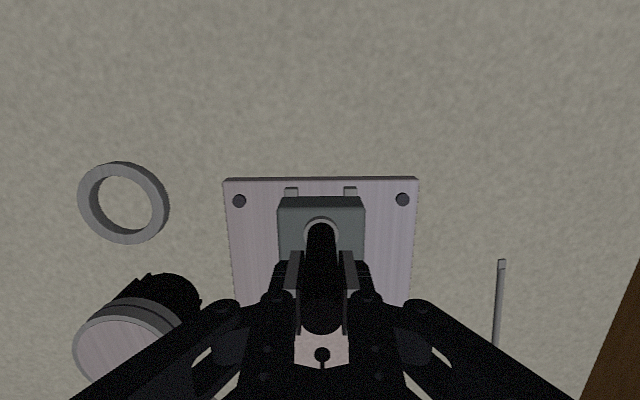

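The handle is gripped (17 mm) and the slide runs along tool y. I'll push 40 mm first.

send_rows(series=[0,5,0,0,0,8,0,0,0,8,0,0,0,8,0,0,0,8,0,0])

```text
t: 4.3
tool_pos: [0.5384, 0.0649, 0.1001]
orientation: [-3.133, -0.107, -0.005]
force: [-0.9, 11.2, 5.9]
width: 0.0173
```

send_rows(series=[0,3,0,0,0,0,0,0])

```text
t: 4.5
tool_pos: [0.5388, 0.0601, 0.1001]
orientation: [-3.134, -0.104, -0.005]
force: [-1.3, 6.2, 5.5]
width: 0.0174
```

```bash
python3 - <<'E'
from h import *
c=cap('wrist');t=cap('top');d=cap('side');s=manip.get_state();print(s['t'],s['tool_pos'],s['orientation'],s['force'],s['width'])
k=lambda im:cv2.resize(im,(400,300),interpolation=cv2.INTER_CUBIC)
a=k(t['color'][160:265,255:395]);b=k(d['color'][170:260,250:370]);e=k(c['color'][220:400,200:440])
cv2.imwrite('pics/c3.png',np.hstack([a,b])[:,:,::-1]);cv2.imwrite('pics/c3.png',np.vstack([np.hstack([a,b]),np.hstack([e,e*0])])[:,:,::-1])
E
```

```text
4.65 [0.53878154 0.06011979 0.10010417] [-3.13478536 -0.10475675 -0.00476295] [-0.73703228  7.53618094  5.02639883] 0.017177671416770617
```

View pics/c3.png

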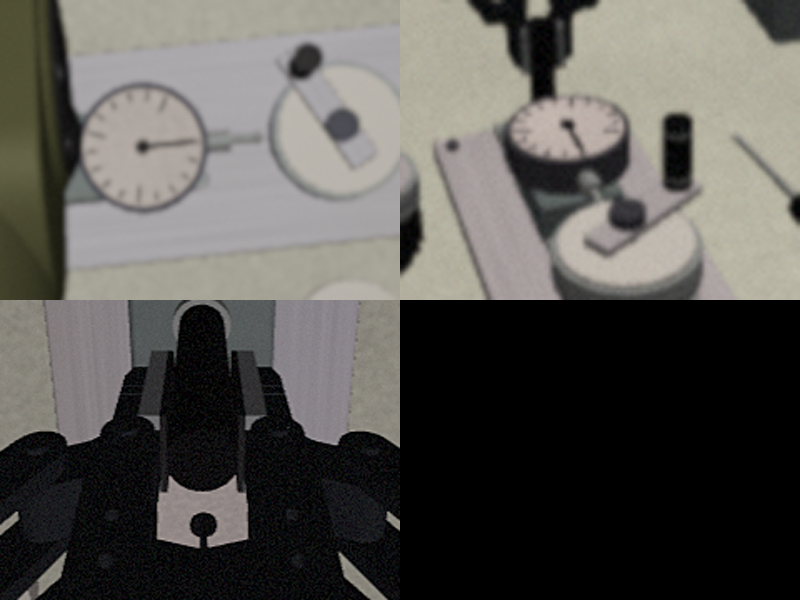

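The top camera sees the dial face clearly. The needle still points at the lamp (0), and the tip is about to touch. I'll write a needle reader on the top view and push on.

```bash
cat > needle.py <<'E'
from h import *
S=np.array([.5507,-.1337]);EX=np.array([-.064,.998]);EY=np.array([-.998,-.064])
def read(trav,c=None,name=None):
    c=c or cap('top',name); g=cv2.cvtColor(c['color'],cv2.COLOR_RGB2GRAY).astype(np.float32)
    def samp(P):
        uv=np.array([proj(c,[*p,.0905]) for p in P.reshape(-1,2)],np.float32)
        return cv2.remap(g,uv[:,0].reshape(P.shape[:2]),uv[:,1].reshape(P.shape[:2]),cv2.INTER_CUBIC)
    d0=S+EX*(.165-trav)
    q=np.arange(-.008,.00801,.0005);X,Y=np.meshgrid(q,q,indexing='ij')
    G=samp(d0+X[...,None]*EX+Y[...,None]*EY)
    w=np.clip(np.percentile(G,60)-G-15,0,None)*(np.hypot(X,Y)<.008)
    # hub: strongest blurred dark blob
    B=cv2.GaussianBlur(-G,(0,0),5);i,j=np.unravel_index(B.argmax(),B.shape)
    ctr=d0+q[i]*EX+q[j]*EY
    th=np.deg2rad(np.arange(0,360,1.));r=np.arange(.010,.030,.001)
    T,Rr=np.meshgrid(th,r,indexing='ij')
    # 0 = towards lamp (-EX); clockwise from above: -EX -> +EY
    A=samp(ctr+(-np.cos(T)*Rr)[...,None]*EX+(np.sin(T)*Rr)[...,None]*EY).mean(1)
    D=np.median(A)-A;k=D.argmax();idx=(k+np.arange(-8,9))
    wt=np.clip(D[idx%360]-.3*D[k],0,None)
    return ((idx*wt).sum()/wt.sum())*np.pi/180,ctr,(q[i]*1e3,q[j]*1e3),D[k]
def knob(c):
    g=cv2.cvtColor(c['color'],cv2.COLOR_RGB2GRAY)
E
python3 - <<'E'
from needle import *
print(read(.039))
E
```

```text
(np.float64(6.260818956189511), array([ 0.543071, -0.006922]), (np.float64(1.0000000000000078), np.float64(-0.4999999999999935)), np.float32(54.007713))
```

send_rows(series=[0,2,0,0,0,2,0,0,0,2,0,0,0,0,0,0])

```text
t: 5.1
tool_pos: [0.5391, 0.0549, 0.1001]
orientation: [-3.134, -0.106, -0.005]
force: [-1.4, 8.3, 4.6]
width: 0.0171
```

```bash
python3 - <<'E'
from needle import *
print(read(.045));s=manip.get_state();print(s['t'],s['tool_pos'],s['force'])
E
```

```text
(np.float64(0.017876969856054345), array([ 0.543423, -0.012411]), (np.float64(1.5000000000000082), np.float64(-0.4999999999999935)), np.float32(55.982224))
5.15 [0.53916219 0.05492444 0.10012216] [-1.30602208  8.85679354  4.58529547]
```

send_rows(series=[0,2,0,0,0,2,0,0,0,2,0,0,0,0,0,0])

```text
t: 5.55
tool_pos: [0.5395, 0.0497, 0.1001]
orientation: [-3.133, -0.106, -0.005]
force: [-1.5, 10.4, 5.5]
width: 0.017
```

```bash
python3 - <<'E'
from needle import *
print(read(.0495));s=manip.get_state();print(s['t'],s['tool_pos'],s['force'])
E
```

```text
(np.float64(1.8329808217165076), array([ 0.543743, -0.017401]), (np.float64(1.0000000000000078), np.float64(-0.4999999999999935)), np.float32(59.373276))
5.6 [0.53954388 0.04967499 0.10011355] [-0.46142084  8.78460787  5.21362645]
```

send_rows(series=[0,1,0,0,0,1,0,0,0,0,0,0,0,0,0,0])

```text
t: 6.0
tool_pos: [0.5397, 0.0481, 0.1001]
orientation: [-3.133, -0.107, -0.005]
force: [-0.7, 10.0, 5.2]
width: 0.0171
```

```bash
python3 - <<'E'
from needle import *
print(read(.051));s=manip.get_state();print(s['t'],s['tool_pos'],s['force'])
E
```

```text
(np.float64(2.3680127088368943), array([ 0.543807, -0.018399]), (np.float64(1.5000000000000082), np.float64(-0.4999999999999935)), np.float32(56.932663))
6.05 [0.53964118 0.04808002 0.10010402] [-1.43194097 10.32454361  5.08250512]
```

send_rows(series=[0,0.6,0,0,0,0,0,0,0,0,0,0])

```text
t: 6.35
tool_pos: [0.5397, 0.0477, 0.1001]
orientation: [-3.132, -0.107, -0.005]
force: [-1.4, 10.3, 4.6]
width: 0.0173
```

send_rows(series=[0,0,0,0,0,0,0,0,0,0,0,0,0,0,0,0], fingers=110)

```text
t: 6.75
tool_pos: [0.5386, 0.041, 0.0982]
orientation: [3.14, 0.1, -0.0]
force: [0.6, -0.2, 0.1]
width: 0.0484
```

```bash
python3 - <<'E'
from needle import *
c=cap('top');print(read(.051,c));s=manip.get_state();print(s['t'],s['tool_pos'],s['force'],s['width'])
g=cv2.cvtColor(c['color'],cv2.COLOR_RGB2GRAY)
n,l,st,ce=cv2.connectedComponentsWithStats((g[165:200,345:380]<55).astype(np.uint8))
for i in range(1,n): print(st[i],ce[i]+[345,165],onz(c,*(ce[i]+[345,165]),.14))
E
```

```text
(np.float64(2.516164679879524), array([ 0.543839, -0.018898]), (np.float64(1.0000000000000078), np.float64(-0.4999999999999935)), np.float32(53.992043))
6.8 [0.53859125 0.04107818 0.09824835] [ 0.28868897 -0.16079836 -0.13853058] 0.048715432048730016
[12 12 10 10 67] [361.28358209 181.50746269] [ 0.58776201 -0.10702866  0.14      ]
```

The needle reads 2.52, about half-way, and holds after release. Next: up, over the knob, then down.

send_rows(series=[0,0,-20,0,0,0,-40,0,0,0,-40,0,8,30,0,0,8,30,0,0])

```text
t: 7.3
tool_pos: [0.5596, -0.017, 0.2001]
orientation: [-3.139, -0.106, -0.005]
force: [-0.4, -0.7, -1.1]
width: 0.0489
```

send_rows(series=[8,30,0,0,8,30,0,0,7,31,0,0,0,0,0,0,0,0,0,0], fingers=145)

```text
t: 7.8
tool_pos: [0.587, -0.1075, 0.198]
orientation: [3.14, 0.098, -0.001]
force: [-0.4, 1.0, -0.3]
width: 0.0367
```

```bash
python3 - <<'E'
from needle import *
s=manip.get_state();c=cap('wrist');t=cap('top');print(s['t'],s['tool_pos'],R(s['orientation'])[:,0],s['width'],s['joint_positions'].round(2))
print(proj(c,[.5872,-.1074,.148]),read(.051,t),read(.051,c))
cv2.imwrite('pics/c4.png',np.hstack([cv2.resize(x['color'],(400,250),interpolation=cv2.INTER_AREA) for x in(c,t)])[:,:,::-1])
E
```

```text
7.8 [ 0.58702408 -0.1074721   0.19802755] [ 9.98064241e-01  6.21886027e-02 -5.90168195e-04] 0.03671107279372969 [-0.4   0.25  0.63  1.66 -0.15  1.28  0.32]
[323.18721892 227.1770476 ] (np.float64(2.516668011230288), array([ 0.543839, -0.018898]), (np.float64(1.0000000000000078), np.float64(-0.4999999999999935)), np.float32(56.282227)) (np.float64(2.50414214420231), array([ 0.542777, -0.017964]), (np.float64(2.000000000000009), np.float64(0.5000000000000073)), np.float32(126.662994))
```

View pics/c4.png

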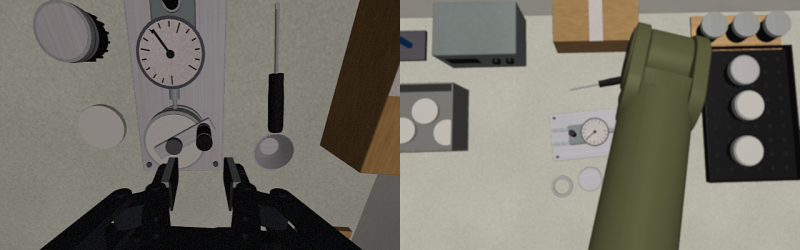

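Both cameras agree (needle about 2.51) and the knob is centred between the jaws. I'll descend and grip lightly.

send_rows(series=[0,0,30,0,0,0,30,0,0,0,20,0,0,0,8,0,0,0,0,0])

```text
t: 8.4
tool_pos: [0.5866, -0.1051, 0.1094]
orientation: [-3.139, -0.104, 0.003]
force: [-0.0, 0.5, 1.2]
width: 0.0367
```

send_rows(series=[0,0,0,0,0,0,0,0,0,0,0,0,0,0,0,0], fingers=255, force=20)

```text
t: 8.8
tool_pos: [0.5898, -0.1057, 0.1119]
orientation: [-3.14, -0.103, -0.009]
force: [3.8, 1.5, -3.0]
width: 0.0173
```

```bash
cat > st.py <<'E'
from needle import *
s=manip.get_state();c=cap('wrist');p=s['tool_pos'][:2]-S
print(round(s['t'],2),'tcp',s['tool_pos'].round(4),'rad',np.linalg.norm(p).round(4),'a',np.arctan2(p@EX,-p@EY).round(3),'F',s['force'].round(1),'w',s['width'].round(4))
r=read(.0515,c);print('needle',round(r[0],3),r[2],r[3])
E
python3 st.py; python3 - <<'E'
import numpy as np
a0=.56
for k in range(0,72,5):
    a=a0+np.deg2rad(6)*np.arange(k,k+6)
    x=45*np.cos(a);y=-45*np.sin(a)  # tool x=-EY, tool y=-EX
    x=np.round(x-45*np.cos(a0),1);y=np.round(y+45*np.sin(a0),1)
    print(k*6,', '.join(f'{u:.1f}, {v:.1f}, 0, 0' for u,v in zip(np.diff(x),np.diff(y))))
E
```

```text
0 -2.7, -3.9, 0, 0, -3.1, -3.5, 0, 0, -3.5, -3.2, 0, 0, -3.7, -2.8, 0, 0, -4.1, -2.5, 0, 0
30 -4.2, -1.9, 0, 0, -4.5, -1.6, 0, 0, -4.6, -1.0, 0, 0, -4.7, -0.6, 0, 0, -4.7, -0.1, 0, 0
60 -4.7, 0.5, 0, 0, -4.6, 0.9, 0, 0, -4.5, 1.3, 0, 0, -4.3, 1.9, 0, 0, -4.1, 2.3, 0, 0
90 -3.9, 2.7, 0, 0, -3.5, 3.1, 0, 0, -3.2, 3.4, 0, 0, -2.9, 3.8, 0, 0, -2.4, 4.0, 0, 0
120 -2.0, 4.3, 0, 0, -1.5, 4.5, 0, 0, -1.1, 4.6, 0, 0, -0.5, 4.6, 0, 0, -0.1, 4.7, 0, 0
150 0.4, 4.7, 0, 0, 0.9, 4.7, 0, 0, 1.4, 4.5, 0, 0, 1.9, 4.3, 0, 0, 2.2, 4.1, 0, 0
180 2.8, 3.9, 0, 0, 3.0, 3.5, 0, 0, 3.5, 3.2, 0, 0, 3.8, 2.8, 0, 0, 4.0, 2.5, 0, 0
210 4.3, 2.0, 0, 0, 4.4, 1.5, 0, 0, 4.6, 1.0, 0, 0, 4.7, 0.6, 0, 0, 4.7, 0.1, 0, 0
240 4.7, -0.4, 0, 0, 4.6, -0.9, 0, 0, 4.5, -1.4, 0, 0, 4.4, -1.9, 0, 0, 4.1, -2.3, 0, 0
270 3.8, -2.7, 0, 0, 3.6, -3.1, 0, 0, 3.2, -3.4, 0, 0, 2.8, -3.8, 0, 0, 2.4, -4.0, 0, 0
300 2.0, -4.3, 0, 0, 1.5, -4.5, 0, 0, 1.1, -4.5, 0, 0, 0.6, -4.7, 0, 0, 0.0, -4.7, 0, 0
330 -0.4, -4.7, 0, 0, -0.9, -4.6, 0, 0, -1.4, -4.6, 0, 0, -1.8, -4.3, 0, 0, -2.3, -4.1, 0, 0
360 -2.7, -3.9, 0, 0, -3.1, -3.5, 0, 0, -3.5, -3.2, 0, 0, -3.7, -2.8, 0, 0, -4.1, -2.5, 0, 0
390 -4.2, -1.9, 0, 0, -4.5, -1.6, 0, 0, -4.6, -1.0, 0, 0, -4.7, -0.6, 0, 0, -4.7, -0.1, 0, 0
420 -4.7, 0.5, 0, 0, -4.6, 0.9, 0, 0, -4.5, 1.3, 0, 0, -4.3, 1.9, 0, 0, -4.1, 2.3, 0, 0Traceback (most recent call last):
  File "st.py", line 3, in <module>
    print(round(s['t'],2),'tcp',s['tool_pos'].round(4),'rad',np.linalg.norm(p).round(4),'a',np.arctan2(p@EX,-p@EY).round(3),'F',s['force'].round(1),'w',s['width'].round(4))
                                                                                                                                                        ^^^^^^^^^^^^^^^^
AttributeError: 'float' object has no attribute 'round'
```

```bash
sed -i "s/s\['width'\].round(4)/s['width']/" st.py; python3 st.py
```

```text
8.85 tcp [ 0.5898 -0.1057  0.1119] rad 0.0481 a 0.558 F [ 5.9  1.  -2.6] w 0.017577650265661236
needle 2.507 (np.float64(2.5000000000000093), np.float64(1.0000000000000078)) 131.94376
```

send_rows(series=[-2.7,-3.9,0,0,-3.1,-3.5,0,0,-3.5,-3.2,0,0,-3.7,-2.8,0,0,-4.1,-2.5,0,0])

```text
t: 9.4
tool_pos: [0.5718, -0.0906, 0.1119]
orientation: [-3.139, -0.103, -0.01]
force: [5.2, 2.3, -3.4]
width: 0.0173
```

```bash
python3 st.py
```

```text
9.4 tcp [ 0.5718 -0.0906  0.1119] rad 0.048 a 1.052 F [ 5.2  2.3 -3.4] w 0.01726218465023198
needle 2.367 (np.float64(2.000000000000009), np.float64(0.5000000000000073)) 129.55847
```

It turns smoothly and the needle responds. I'll continue.

send_rows(series=[-4.2,-1.9,0,0,-4.5,-1.6,0,0,-4.6,-1.0,0,0,-4.7,-0.6,0,0,-4.7,-0.1,0,0])

```text
t: 9.95
tool_pos: [0.5482, -0.0866, 0.1119]
orientation: [-3.138, -0.103, -0.007]
force: [4.7, 3.4, -0.4]
width: 0.0172
```

```bash
python3 st.py
```

```text
9.95 tcp [ 0.5482 -0.0866  0.1119] rad 0.0472 a 1.559 F [ 4.7  3.4 -0.4] w 0.017209196547789754
needle 2.468 (np.float64(2.000000000000009), np.float64(0.5000000000000073)) 127.50605
```

send_rows(series=[-4.7,0.5,0,0,-4.6,0.9,0,0,-4.5,1.3,0,0,-4.3,1.9,0,0,-4.1,2.3,0,0])

```text
t: 10.5
tool_pos: [0.5261, -0.0951, 0.1118]
orientation: [-3.138, -0.103, -0.006]
force: [3.3, 3.6, 2.7]
width: 0.0176
```

```bash
python3 st.py
```

```text
10.5 tcp [ 0.5261 -0.0951  0.1118] rad 0.0457 a 2.075 F [3.3 3.6 2.7] w 0.0175607936307121
needle 2.762 (np.float64(2.000000000000009), np.float64(6.938893903907228e-15)) 109.52687
```

send_rows(series=[-3.9,2.7,0,0,-3.5,3.1,0,0,-3.2,3.4,0,0,-2.9,3.8,0,0,-2.4,4.0,0,0])

```text
t: 11.05
tool_pos: [0.5114, -0.1136, 0.1118]
orientation: [-3.139, -0.103, -0.006]
force: [4.1, 3.1, 3.4]
width: 0.0173
```

```bash
python3 st.py
```

```text
11.05 tcp [ 0.5114 -0.1136  0.1118] rad 0.0441 a 2.605 F [4.1 3.1 3.4] w 0.017342125714221914
needle 3.178 (np.float64(2.5000000000000093), np.float64(-0.4999999999999935)) 107.06714
```

send_rows(series=[-2.0,4.3,0,0,-1.5,4.5,0,0,-1.1,4.6,0,0,-0.5,4.6,0,0,-0.1,4.7,0,0])

```text
t: 11.6
tool_pos: [0.508, -0.136, 0.1118]
orientation: [-3.138, -0.103, -0.006]
force: [3.6, 6.2, 5.1]
width: 0.0171
```

```bash
python3 st.py
```

```text
11.6 tcp [ 0.508  -0.136   0.1118] rad 0.0428 a 3.132 F [3.6 6.2 5.1] w 0.017051439779959862
needle 3.02 (np.float64(3.0000000000000098), np.float64(-0.4999999999999935)) 129.37677
```

send_rows(series=[0.4,4.7,0,0,0.9,4.7,0,0,1.4,4.5,0,0,1.9,4.3,0,0,2.2,4.1,0,0])

```text
t: 12.15
tool_pos: [0.5157, -0.157, 0.1118]
orientation: [-3.137, -0.104, -0.004]
force: [1.0, 7.9, 8.5]
width: 0.0174
```

```bash
python3 st.py
```

```text
12.15 tcp [ 0.5157 -0.157   0.1118] rad 0.042 a -2.618 F [1.  7.9 8.5] w 0.017357886058504732
needle 1.553 (np.float64(-8.0), np.float64(-8.0)) 7.485756
```

send_rows(series=[2.8,3.9,0,0,3.0,3.5,0,0,3.5,3.2,0,0,3.8,2.8,0,0,4.0,2.5,0,0])

```text
t: 12.7
tool_pos: [0.5327, -0.1717, 0.1117]
orientation: [-3.136, -0.103, 0.0]
force: [-2.1, 8.1, 11.3]
width: 0.017
```

```bash
python3 st.py
```

```text
12.7 tcp [ 0.5327 -0.1717  0.1117] rad 0.042 a -2.077 F [-2.1  8.1 11.3] w 0.01704886016879834
needle 0.977 (np.float64(-8.0), np.float64(-8.0)) 0.6694404
```

send_rows(series=[4.3,2.0,0,0,4.4,1.5,0,0,4.6,1.0,0,0,4.7,0.6,0,0,4.7,0.1,0,0])

```text
t: 13.25
tool_pos: [0.5545, -0.1764, 0.1117]
orientation: [-3.137, -0.102, 0.004]
force: [-5.2, 6.2, 13.6]
width: 0.0173
```

```bash
python3 st.py
```

```text
13.25 tcp [ 0.5545 -0.1764  0.1117] rad 0.0429 a -1.546 F [-5.2  6.2 13.6] w 0.01732222218453286
needle 0.698 (np.float64(-8.0), np.float64(-8.0)) 0.18506628
```

send_rows(series=[4.7,-0.4,0,0,4.6,-0.9,0,0,4.5,-1.4,0,0,4.4,-1.9,0,0,4.1,-2.3,0,0])

```text
t: 13.8
tool_pos: [0.5754, -0.1703, 0.1117]
orientation: [-3.14, -0.1, 0.006]
force: [-6.6, 1.4, 12.5]
width: 0.0175
```

```bash
python3 st.py
```

```text
13.8 tcp [ 0.5754 -0.1703  0.1117] rad 0.0442 a -1.041 F [-6.6  1.4 12.5] w 0.01748492521044263
needle 0.908 (np.float64(-8.0), np.float64(-8.0)) 0.55929244
```

send_rows(series=[3.8,-2.7,0,0,3.6,-3.1,0,0,3.2,-3.4,0,0,2.8,-3.8,0,0,2.4,-4.0,0,0])

```text
t: 14.35
tool_pos: [0.5908, -0.1554, 0.1118]
orientation: [3.136, 0.097, -0.002]
force: [-2.6, -4.3, 6.9]
width: 0.017
```

```bash
python3 st.py
```

```text
14.35 tcp [ 0.5908 -0.1554  0.1118] rad 0.0456 a -0.561 F [-2.6 -4.3  6.9] w 0.017015715676033938
needle 1.431 (np.float64(-8.0), np.float64(-8.0)) 0.902514
```

Beyond a≈3.1 the wrist camera loses the dial, so I'll check which views cover it there.

```bash
python3 - <<'E'
from needle import *
C=[cap(n,'v8'+n) for n in('wrist','top','side')]
for c in C: print(proj(c,[.544,-.0185,.09]), read(.0515,c))
im=[cv2.resize(C[0]['color'],(400,250)),cv2.resize(C[1]['color'][130:280,220:460],(400,250)),cv2.resize(C[2]['color'][140:290,210:450],(400,250))]
cv2.imwrite('pics/v8.png',np.vstack([np.hstack(im[:2]),np.hstack([im[2],im[2]*0])])[:,:,::-1])
E
```

```text
[237.11037153 -34.05033939] (np.float64(1.4660765716752369), array([ 0.551932, -0.027899]), (np.float64(-8.0), np.float64(-8.0)), np.float32(1.4818367))
[310.91330474 210.33088065] (np.float64(3.333397368363141), array([ 0.544338, -0.018866]), (np.float64(1.5000000000000082), np.float64(-0.999999999999994)), np.float32(54.003))
[301.73697458 210.67543027] (np.float64(3.3701602322637716), array([ 0.543922, -0.012379]), (np.float64(8.000000000000014), np.float64(-0.999999999999994)), np.float32(88.60275))
```

View pics/v8.png

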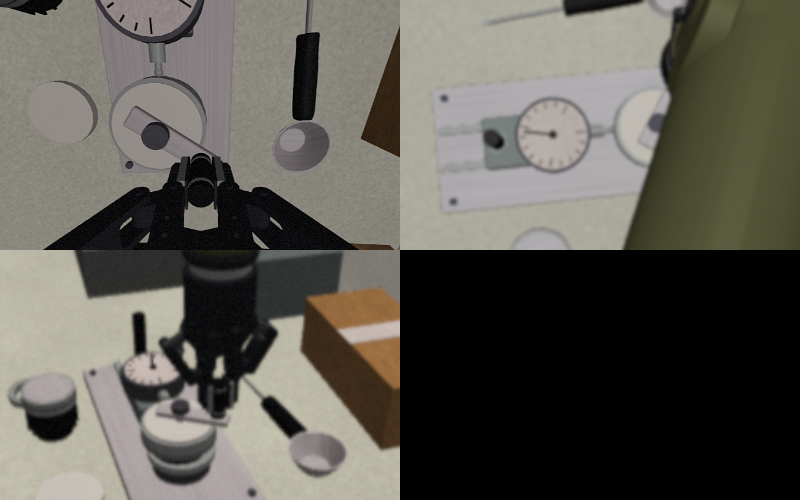

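The top camera reads cleanly here (3.33). I'll use it for the rest and continue past one whole turn.

send_rows(series=[2.0,-4.3,0,0,1.5,-4.5,0,0,1.1,-4.5,0,0,0.6,-4.7,0,0,0.0,-4.7,0,0])

```text
t: 15.05
tool_pos: [0.5977, -0.1327, 0.1119]
orientation: [3.134, 0.097, 0.009]
force: [6.9, -4.8, 0.8]
width: 0.0174
```

```bash
sed -i "s/c=cap('wrist')/c=cap('top')/; s/^r=.*/r=read(.0515,c);print('top',round(r[0],3),r[2],r[3]);r=read(.0515,cap('wrist'));print('wrist',round(r[0],3),r[2],r[3])/" st.py; python3 st.py
```

```text
15.05 tcp [ 0.5977 -0.1327  0.1119] rad 0.047 a -0.042 F [ 6.9 -4.8  0.8] w 0.017393030280039967
top 2.93 (np.float64(1.5000000000000082), np.float64(-0.4999999999999935)) 53.159767
wrist 2.638 (np.float64(3.0000000000000098), np.float64(1.0000000000000078)) 139.40836
```

send_rows(series=[-0.4,-4.7,0,0,-0.9,-4.6,0,0,-1.4,-4.6,0,0,-1.8,-4.3,0,0,-2.3,-4.1,0,0])

```text
t: 15.65
tool_pos: [0.5909, -0.1075, 0.1119]
orientation: [3.137, 0.101, 0.012]
force: [9.0, 0.1, -0.3]
width: 0.0168
```

```bash
python3 st.py
```

```text
15.65 tcp [ 0.5909 -0.1075  0.1119] rad 0.048 a 0.515 F [ 9.   0.1 -0.3] w 0.016803616076948306
top 2.529 (np.float64(1.5000000000000082), np.float64(-0.4999999999999935)) 53.051445
wrist 2.511 (np.float64(2.5000000000000093), np.float64(1.0000000000000078)) 134.92717
```

send_rows(series=[-2.7,-3.9,0,0,-3.1,-3.5,0,0,-3.5,-3.2,0,0,-3.7,-2.8,0,0,-4.1,-2.5,0,0])

```text
t: 16.25
tool_pos: [0.5722, -0.0908, 0.1119]
orientation: [-3.14, -0.103, -0.01]
force: [5.7, 3.4, 2.5]
width: 0.0171
```

```bash
python3 st.py
```

```text
16.25 tcp [ 0.5722 -0.0908  0.1119] rad 0.048 a 1.042 F [5.7 3.4 2.5] w 0.017130924854568307
top 2.37 (np.float64(1.5000000000000082), np.float64(-0.4999999999999935)) 56.39879
wrist 2.369 (np.float64(2.000000000000009), np.float64(0.5000000000000073)) 132.87631
```

send_rows(series=[-4.2,-1.9,0,0,-4.5,-1.6,0,0,-4.6,-1.0,0,0,-4.7,-0.6,0,0,-4.7,-0.1,0,0])

```text
t: 16.85
tool_pos: [0.5484, -0.0866, 0.1118]
orientation: [-3.139, -0.103, -0.007]
force: [4.7, 5.1, 3.9]
width: 0.0175
```

```bash
python3 st.py
```

```text
16.85 tcp [ 0.5484 -0.0866  0.1118] rad 0.0472 a 1.556 F [4.7 5.1 3.9] w 0.017471713383143232
top 2.456 (np.float64(1.5000000000000082), np.float64(-0.4999999999999935)) 59.992256
wrist 2.483 (np.float64(2.000000000000009), np.float64(0.5000000000000073)) 125.52293
```

send_rows(series=[-4.7,0.5,0,0,-4.6,0.9,0,0,-4.5,1.3,0,0,-4.3,1.9,0,0,-4.1,2.3,0,0])

```text
t: 17.45
tool_pos: [0.5261, -0.0951, 0.1118]
orientation: [-3.138, -0.103, -0.005]
force: [2.4, 3.1, 5.6]
width: 0.0177
```

```bash
python3 st.py
```

```text
17.45 tcp [ 0.5261 -0.0951  0.1118] rad 0.0458 a 2.075 F [2.4 3.1 5.6] w 0.01766294942201167
top 2.757 (np.float64(1.5000000000000082), np.float64(-0.4999999999999935)) 54.427742
wrist 2.783 (np.float64(2.5000000000000093), np.float64(6.938893903907228e-15)) 104.09235
```

send_rows(series=[-3.9,2.7,0,0,-3.5,3.1,0,0,-3.2,3.4,0,0,-2.9,3.8,0,0,-2.4,4.0,0,0])

```text
t: 18.05
tool_pos: [0.5114, -0.1136, 0.1118]
orientation: [-3.139, -0.102, -0.006]
force: [3.6, 4.7, 4.6]
width: 0.0172
```

```bash
python3 st.py
```

```text
18.05 tcp [ 0.5114 -0.1136  0.1118] rad 0.0441 a 2.606 F [3.6 4.7 4.6] w 0.017196583189626097
top 3.191 (np.float64(1.5000000000000082), np.float64(-0.4999999999999935)) 53.743668
wrist 3.213 (np.float64(2.5000000000000093), np.float64(-0.4999999999999935)) 104.07157
```

send_rows(series=[-2.0,4.3,0,0,-1.5,4.5,0,0,-1.1,4.6,0,0,-0.5,4.6,0,0,-0.1,4.7,0,0])

```text
t: 18.65
tool_pos: [0.508, -0.136, 0.1118]
orientation: [-3.138, -0.103, -0.006]
force: [4.0, 5.4, 6.4]
width: 0.0172
```

```bash
python3 st.py
```

```text
18.65 tcp [ 0.508  -0.136   0.1118] rad 0.0428 a 3.131 F [4.  5.4 6.4] w 0.017174137687971422
top 3.59 (np.float64(1.5000000000000082), np.float64(-0.999999999999994)) 56.961967
wrist 2.585 (np.float64(3.0000000000000098), np.float64(-0.4999999999999935)) 129.14734
```

Top reads 3.59 and is rising. I'll continue to the peak, estimated near a≈4.2, sampling finely.

send_rows(series=[0.4,4.7,0,0,0.9,4.7,0,0,1.4,4.5,0,0,1.9,4.3,0,0,2.2,4.1,0,0])

```text
t: 19.25
tool_pos: [0.5157, -0.157, 0.1118]
orientation: [-3.137, -0.104, -0.004]
force: [0.9, 7.7, 8.8]
width: 0.0175
```

```bash
python3 st.py|head -2
```

```text
19.25 tcp [ 0.5157 -0.157   0.1118] rad 0.042 a -2.618 F [0.9 7.7 8.8] w 0.01747423100050306
top 3.93 (np.float64(1.5000000000000082), np.float64(-0.999999999999994)) 55.72342
```

send_rows(series=[2.8,3.9,0,0,3.0,3.5,0,0,3.5,3.2,0,0,3.8,2.8,0,0,4.0,2.5,0,0])

```text
t: 19.85
tool_pos: [0.5327, -0.1717, 0.1117]
orientation: [-3.136, -0.103, 0.0]
force: [-2.6, 7.9, 12.2]
width: 0.0171
```

```bash
python3 st.py|head -2
```

```text
19.85 tcp [ 0.5327 -0.1717  0.1117] rad 0.042 a -2.077 F [-2.6  7.9 12.2] w 0.01714817153267883
top 4.084 (np.float64(1.5000000000000082), np.float64(-0.999999999999994)) 54.627922
```

send_rows(series=[4.3,2.0,0,0,4.4,1.5,0,0,4.6,1.0,0,0,4.7,0.6,0,0,4.7,0.1,0,0])

```text
t: 20.45
tool_pos: [0.5545, -0.1764, 0.1117]
orientation: [-3.137, -0.102, 0.004]
force: [-5.8, 5.9, 13.3]
width: 0.0169
```

```bash
python3 st.py|head -2; python3 - <<'E'
import numpy as np
from scipy.optimize import least_squares
P=np.array([[.5898,-.1057],[.5718,-.0906],[.5482,-.0866],[.5261,-.0951],[.5114,-.1136],[.508,-.136],[.5157,-.157],[.5327,-.1717],[.5545,-.1764],[.5754,-.1703],[.5908,-.1554],[.5977,-.1327],[.5909,-.1075],[.5722,-.0908]])
r=least_squares(lambda q:np.hypot(*(P-q[:2]).T)-q[2],[.55,-.13,.045]);print(r.x,(r.fun*1e3).round(1))
E
```

```text
20.45 tcp [ 0.5545 -0.1764  0.1117] rad 0.0429 a -1.547 F [-5.8  5.9 13.3] w 0.016859085416348923
top 4.005 (np.float64(1.5000000000000082), np.float64(-0.999999999999994)) 51.533417
[ 0.55274843 -0.13138872  0.04501866] [ 0.1  0.   0.   0.  -0.  -0.   0.   0.   0.   0.  -0.  -0.  -0.  -0. ]
```

The circle fit is perfect (radius 45.0 mm). Next I fit a sinusoid to the needle readings against the true crank angle.

```bash
cat > fit.py <<'E'
import numpy as np
EX=np.array([-.064,.998]);EY=np.array([-.998,-.064])
C=np.array([.55275,-.13139])
ang=lambda p:(lambda d:np.arctan2(d@EX,-d@EY)%(2*np.pi))(np.array(p)-C)
D=[(.5898,-.1057,2.507),(.5977,-.1327,2.93),(.5909,-.1075,2.529),(.5722,-.0908,2.37),(.5484,-.0866,2.456),(.5261,-.0951,2.757),(.5114,-.1136,3.191),(.508,-.136,3.59),(.5157,-.157,3.93),(.5327,-.1717,4.084),(.5545,-.1764,4.005),(.5908,-.1554,3.333)]
a=np.array([ang(d[:2]) for d in D]);n=np.array([d[2] for d in D])
A=np.c_[np.ones_like(a),np.cos(a),np.sin(a),np.cos(2*a),np.sin(2*a)]
for m in(3,5):
    x,*_=np.linalg.lstsq(A[:,:m],n,rcond=None);print(x.round(3),'res',(n-A[:,:m]@x).round(3),'phase',np.arctan2(x[2],x[1])%(2*np.pi),'amp',np.hypot(x[1],x[2]))
    g=np.arange(0,6.283,.002);f=np.c_[np.ones_like(g),np.cos(g),np.sin(g),np.cos(2*g),np.sin(2*g)][:,:m]@x;print('peak',g[f.argmax()],f.max())
print(a.round(3))
E
python3 fit.py
```

```text
[ 3.214 -0.366 -0.771] res [ 0.005  0.009  0.004  0.008  0.001 -0.005 -0.    -0.02   0.005  0.019
  0.011 -0.037] phase 4.268814005335394 amp 0.8539255955523891
peak 4.268 4.067894106473438
[ 3.213 -0.368 -0.77  -0.006  0.012] res [-0.001  0.02  -0.001 -0.005 -0.004  0.003  0.013 -0.015 -0.003  0.007
  0.006 -0.021] phase 4.267018152242657 amp 0.8537350199323568
peak 4.26 4.079911241215192
[0.542 6.19  0.495 1.06  1.604 2.14  2.671 3.18  3.682 4.187 4.687 5.656]
```

Both fits put the peak at a≈4.265 with the needle at about 4.07. The crank stands at 4.687, so I'll turn back 0.42 rad.

send_rows(series=[-4.7,-0.3,0,0,-4.7,-0.9,0,0,-4.5,-1.4,0,0,-4.4,-1.8,0,0,0,0,0,0])

```text
t: 21.05
tool_pos: [0.5378, -0.1738, 0.1118]
orientation: [-3.139, -0.102, -0.004]
force: [1.4, 3.4, 7.9]
width: 0.0174
```

```bash
sed -i 's/^S=.*/S=np.array([.55275,-.13139]);EX=np.array([-.064,.998]);EY=np.array([-.998,-.064])/; s/(.165-trav)/(.165-trav-.0015)/' needle.py; python3 st.py|head -2
```

```text
21.05 tcp [ 0.5378 -0.1738  0.1118] rad 0.045 a -1.973 F [1.4 3.4 7.9] w 0.017416565620127004
top 4.073 (np.float64(0.5000000000000073), np.float64(1.0000000000000078)) 56.223717
```

send_rows(series=[-1.3,-0.5,0,0,-0.6,-0.3,0,0,0,0,0,0,0,0,0,0])

```text
t: 21.55
tool_pos: [0.537, -0.1736, 0.1118]
orientation: [3.14, 0.102, 0.007]
force: [4.9, 3.0, 4.3]
width: 0.0175
```

```bash
python3 st.py|head -2
```

```text
21.55 tcp [ 0.537  -0.1736  0.1118] rad 0.045 a -1.992 F [4.9 3.  4.3] w 0.017535547651544827
top 4.077 (np.float64(0.5000000000000073), np.float64(1.0000000000000078)) 55.90963
```

Within 1.5° of the fitted peak, and the residual push is towards it. I'll release and lift.

send_rows(series=[0,0,0,0,0,0,0,0,0,0,0,0,0,0,0,0], fingers=145)

```text
t: 22.05
tool_pos: [0.534, -0.1741, 0.1099]
orientation: [3.14, 0.1, -0.002]
force: [-0.2, -0.6, -0.5]
width: 0.0369
```

send_rows(series=[0,0,-10,0,0,0,-20,0,0,0,-40,0,0,0,-40,0,0,0,0,0])

```text
t: 22.55
tool_pos: [0.5379, -0.1753, 0.2268]
orientation: [3.138, 0.101, 0.016]
force: [0.4, -0.3, 0.9]
width: 0.037
```

```bash
python3 st.py|head -2; python3 - <<'E'
from needle import *
c=cap('wrist','w9');t=cap('top');print(proj(c,[*(S+.045*(np.sin(4.265)*EX-np.cos(4.265)*EY)),.148]))
cv2.imwrite('pics/f9.png',np.hstack([cv2.resize(c['color'],(400,250)),cv2.resize(t['color'][130:280,220:460],(400,250))])[:,:,::-1])
E
```

```text
22.55 tcp [ 0.5379 -0.1753  0.2268] rad 0.0463 a -1.96 F [ 0.4 -0.3  0.9] w 0.03703702207468548
top 4.081 (np.float64(0.5000000000000073), np.float64(1.0000000000000078)) 55.05793
[323.24137313 213.99944327]
```

View pics/f9.png

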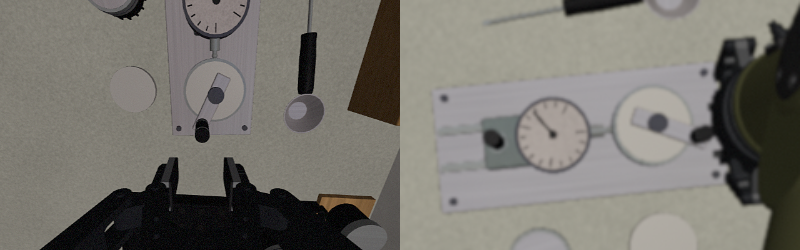

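The final view shows the gripper clear, the knob at (323,214) in full-size wrist pixels, exactly where the fitted peak predicts, and the needle at 4.08. I'll hand in.

```bash
python3 -c "
from cell import manip
print(manip.finish_job())"
```

```text
the job is handed in; nothing more can be done
None
```

The job is handed in: the crank stands with the rim's high spot at the plunger, the indicator is still pressing, and the gripper is clear of everything.

- **Indicator:** I gripped the handle and slid the dial up until the needle read 2.52 rad, about half-way. It held that reading after I let go.
- **Turn:** I turned the crank by its knob about 1.66 turns counter-clockwise with a 20 N grip. The needle ranged from 2.37 to 4.08 rad, so the plunger stayed on the rim and well short of its stop (5.25 rad).
- **High spot:** A sinusoid fitted to the readings put the peak at crank angle about 4.265 rad, needle about 4.07. I turned back about 0.4 rad onto it and released.
- **Last checks:** After release the needle read 4.08 rad in the top view. The knob appeared where the fitted peak predicts. The contact force was about zero at 22.6 s. The lid, reflector and driver looked undisturbed, but I did not measure them, and the ring was out of the final pictures.

**Disagreements:**
- The wrist camera lost the dial over part of the turn and gave false readings there. I used the top camera for those angles.
- My first estimate of the spindle's position was about 3 mm off. I corrected it with a circle fitted to the crank motion, which gave a radius of 45.0 mm.

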